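# Close the carton's flaps, snap it shut and tug-test the catch

## Task

Close the open carton: first fold both end flaps down flat over the goods, then fold the cover flap down over them and press its front edge until the barb snaps under the catch and the cover is fully home. Then grip the block on the cover's edge and pull straight up with about 10 N for a good second (never more than 25 N) to prove that the catch holds, and let go, leaving everything closed and the other things on the bench where they are.

Things in the scene. Friction and masses are not known exactly. Their poses are not given: they have to be found in the camera images.
- carton: Heavy open cardboard carton, fixed; 120 mm deep (x), 200 wide (y), rim 100 high, board 3 thick. Origin: centre of its underside. x points from the front wall (catch, robot side) to the far wall (cover), within 0.3 rad of the robot's x; y left, z up. Low goods inside. Three flaps hinge on its rim; each stays at any angle it is left at (1 N at its edge moves it).
- flap_left (a joint): Left end flap, 112 mm along the rim, reaching 58 mm from its crease, 3 mm thick. Crease along the carton's x through carton (0, +100, 100) mm. Angle (rad): 0 = flat, folded inward over the opening (upper face 103 mm above the bench), pi/2 = upright, up to 1.9 = leaning outward.
- flap_right (a joint): Right end flap, mirror image of the left: crease through carton (0, -100, 100) mm; 0 = flat, folded inward, pi/2 = upright.
- cover_hinge (a joint): Cover flap, 200 mm wide, reaching 124 mm from its crease, which runs along the carton's y through carton (60, 0, 100) mm. Angle (rad): 0 = fully home on the end flaps (upper face 107.5 mm above the bench), pi/2 = upright, up to 2.2 = leaning away. It cannot shut while an end flap stands. Short of the snap (above 0.015) it looks nearly shut but is not held.
- grip (a point): Black plastic fastener in the middle of the cover's free edge: an upright grip block 12 (x) x 30 (y) x 26 (z) mm on a 3 mm foot plate 26x44 mm, a tongue and an outward barb below. Origin: centre of the block; cover shut: carton (-59, 0, 120.5) mm, block from 107.5 to 133.5 mm above the bench, axes as the carton's. It turns with the cover.
- cover: The cover flap with its fastener. Origin: middle of its crease; its axes are the carton's when it is shut. A tall wooden post of the shelving (60 x 38 mm) stands on the bench at about x 0.71, y -0.03 m, behind the carton to the right: reach behind the cover in its left half.
- catch: Spring catch, 30 mm wide, in a black housing on the middle of the front wall. Origin: lower edge of its nose, carton (-67.5, 0, 85.8) mm; yields 8 mm towards the robot. At 0.12 rad the barb meets it; 6 to 14 N down near the cover's edge pass it at 0.05 rad; press on to 0. Shut, the cover has 1.8 mm free lift, then the catch takes the pull less 1 to 5 N (weight, crease, twist of a tight grip).
- tape_masking: roll of masking tape, 96 mm across, 25 mm high, lying flat; bystander; origin at the centre of its underside
- block_b: brown offcut of wood, 45x90x24 mm; bystander; origin at the centre of its underside
- sanding_block: sanding block, 67x112x28 mm; bystander; origin at the centre of its underside
- pliers: pliers, 109x174x12 mm, lying flat; bystander; origin at the centre of its underside
- box_bits: small brown carton, 71x120x45 mm; bystander; origin at the centre of its underside
- screw_jar: clear jar with a red lid, 66 mm across, 84 mm high; bystander; origin at the centre of its underside

How it is judged:
By the outcome, as a careful person would: the job done as asked, in the order asked, and still so for the second after the job is handed in, with the robot touching nothing.
It also fails if it takes over 72 s, if anything falls off the work surface, if the arm or the gripper's body presses on something with over 40 N, if the wrist force passes 120 N, or if a joint passes its speed limit or range.

## Robot

A 7-joint arm with a two-finger parallel gripper is mounted at the origin on the work surface; the furniture and walls round the work are solid. World frame = base frame: x ahead of the robot, y to its left, z up, the work surface at z = 0. Lengths are in m, angles in rad, forces in N, time in s.
With the tool pointing down it reaches from about 0.425 to 0.875 m from the base axis. Payload 9.9 kg.
Tool frame: the origin (TCP) lies on the centre line of the jaws, within the pads' length; the fingertips stand 25 mm ahead of it and the grasp point (between the pads) lies 6 mm ahead of it (robot.tcp_to_tips is the distance from the TCP to the fingertips, in m); z points along the fingers, y is the line along which they close (so a half turn about z gives the same grasp; the last joint's range is limited). The gripper opens to 85 mm and grips with 20 to 120 N. Pads are 22 mm wide; open, the fingers measure 114 mm over their backs; the gripper's body (76 mm by 85 mm) begins 54 mm behind the grasp point. The pads swing forward as they close: fully open they stand 13 mm farther back than shut.
Start: joints at [-1.202, 0.576, 0.025, 1.437, -0.015, 1.129, -0.057], TCP at [0.295, 0.607, 0.256] pointing down, gripper open.
Joint ranges: [-2.76, 2.76], [-0.34, 2.15], [-1.52, 1.57], [0.19, 2.46], [-1.09, 4.23], [0.17, 1.99], [-2.82, 2.82]. Speed limits (rad/s): [2.22, 2.22, 3.01, 3.01, 3.14, 3.14, 3.14].

## Interface

Orientations are given as [roll, pitch, yaw] about the fixed x, y, z axes, in that order (R = Rz(yaw) Ry(pitch) Rx(roll)).
In Python, from bench import robot gives the robot as it stands.
- The arm moves only by the tool move_arm, never from a script. Its argument "targets" is a list of rows, each an object of numbers: "tx", "ty", "tz": the shift along the tool's x, y, z in cm; "turn": the turn about the tool's z in degrees. A call has 1 to 20 rows; each row shifts and turns the commanded pose from where the row before left it, along the tool's axes as they then stand; what a row does not reach is not made up. A row lasts 1/8 s, in which the tool goes at most 62.5 mm and 10.7 degrees, less where a joint would pass 70% of its speed; a pose out of reach is approached as far as the arm can. A call is refused whole if a number of a shift passes 6.25 or a number of a turn 10.7, either way. A call with a gripper value outside its range is refused whole. "jaw" is the opening, from 0 (shut) to 1 (fully open), set as the call begins (left out, the last holds). The fingers move at their own pace and stop on an object; "force" is the grip in N (left out, the last holds). Time passes only in rows, so rows that do not move let the fingers close. It gives the time, the measured TCP pose, the force, the opening and the grip force at its end, in the units of the state.
- robot.observe(): the state, without advancing time (a new reading comes with each control period).
- robot.get_image(name): name is "scene" or "side" or "wrist"; returns the picture (420x560x3 uint8, red, green, blue); there is no depth.
- robot.camera_params(name): a dict with "camera_matrix" (3x3 intrinsics, pixels), "R" (3x3) and "t" (3): a world point X has camera coordinates R X + t. Camera axes: x right, y down, z forward; pixel columns grow to the right and rows downward; lengths in m; the calibration is good to about 2 mm. A picture is of the moment at which its call begins: read the wrist's pose just before it. camera_params takes no time and is no camera call; for the wrist camera it gives the pose at the moment of the call.
- robot.job_done(): hands the job in; it is judged then, once.
The state is a dict: "time_s": time; "q": joint angles; "joint_vel": joint speeds; "joint_efforts": joint torques, N m; "tool_pos": TCP position; "ee_rot": TCP orientation; "wrist_force": force on the tool from outside, world axes, zero at the start; "ft_torque": the same for the moment, N m; "opening": opening from 0.0 (shut) to 1.0 (fully open); "gripper_force": force on a finger pad.
Only numpy, scipy, OpenCV 4.12 (cv2) and the standard library are available. Lean on these libraries where they do the work, as an engineer would, in place of code of your own. Each camera call takes 0.05 s, during which the arm holds its last target. There are 200 camera calls.

## Working session

There is one attempt and no reset: what is moved stays moved. The work goes in short steps, Python scripts to look and compute and a tool call to move; the robot and the scene stay as the last step left them, time stands still between calls to the robot, and variables do not carry over. Pictures are saved under pics/ and viewed, at most 10 in all, crops included, and the job is handed in when it is done.

Besides the shell and the picture viewer there is one more tool, called after "Call:" as name([rows], argument=value, ...), one row to a line, values as JSON. move_arm: Moves the arm, as the interface text tells. Its arguments: {"type":"object","properties":{"targets":{"type":"array"},"jaw":{"type":"number"},"force":{"type":"number"}},"required":["targets"]}

```bash
ls; mkdir -p pics; python3 - <<'E'
from bench import robot
import cv2,numpy as np
s=robot.observe();print(s)
ims=[robot.get_image(n) for n in("scene","side")]
for n,i in zip(("scene","side"),ims):
    p=robot.camera_params(n);print(n,np.round(p["camera_matrix"],1).tolist(),np.round(p["R"],3).tolist(),np.round(p["t"],3).tolist())
    cv2.imwrite(f"pics/{n}0.png",cv2.resize(i[:,:,::-1],(784,588),interpolation=cv2.INTER_CUBIC))
E
```

```text
pics
{'time_s': 0.0, 'q': array([-1.20181207,  0.57652805,  0.02485746,  1.43788522, -0.0150216 ,
        1.12898229, -0.05648643]), 'joint_vel': array([-7.19689636e-04,  4.98060365e-05,  1.75668948e-03, -4.68152788e-04,
        3.10800885e-04, -3.97743793e-04, -4.50663371e-04]), 'joint_efforts': array([-1.05375605e-04, -7.65728545e+01,  2.25031458e+00, -2.85960031e+01,
        1.53026887e-02,  1.28808958e-02,  3.64007064e-07]), 'tool_pos': array([0.295113  , 0.60663029, 0.25545368]), 'ee_rot': array([-3.13997604e+00,  7.19272580e-05,  2.68883596e+00]), 'wrist_force': array([ 0.16974674,  0.50475659, -0.06650583]), 'ft_torque': array([ 0.00221524,  0.0344565 , -0.00083644]), 'gripper_force': 0.0, 'opening': 0.998384472628712}
scene [[434.9, 0.0, 280.8], [0.0, 434.9, 207.7], [0.0, 0.0, 1.0]] [[0.72, -0.693, 0.011], [-0.478, -0.508, -0.717], [0.503, 0.511, -0.697]] [-0.387, 0.333, 0.98]
side [[423.9, 0.0, 284.9], [0.0, 423.9, 209.4], [0.0, 0.0, 1.0]] [[-1.0, 0.02, 0.021], [-0.013, 0.35, -0.937], [-0.026, -0.936, -0.35]] [0.543, 0.11, 1.186]
```

View pics/scene0.png

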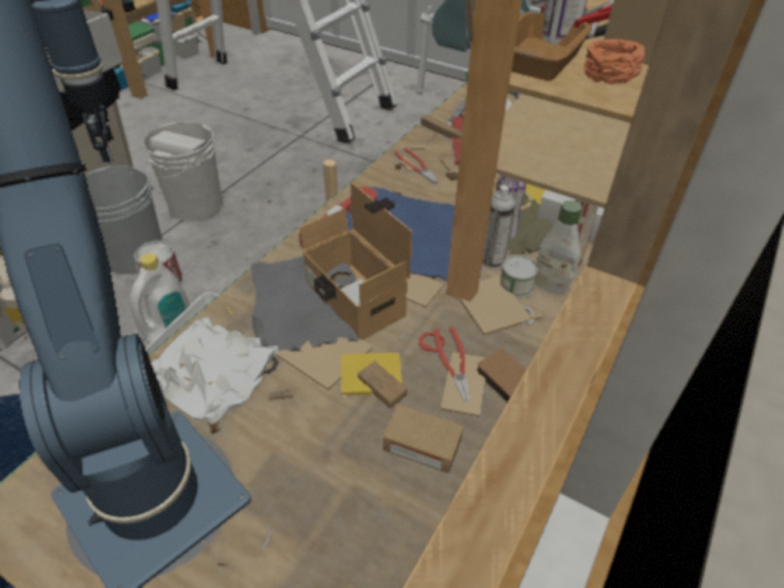

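View pics/side0.png

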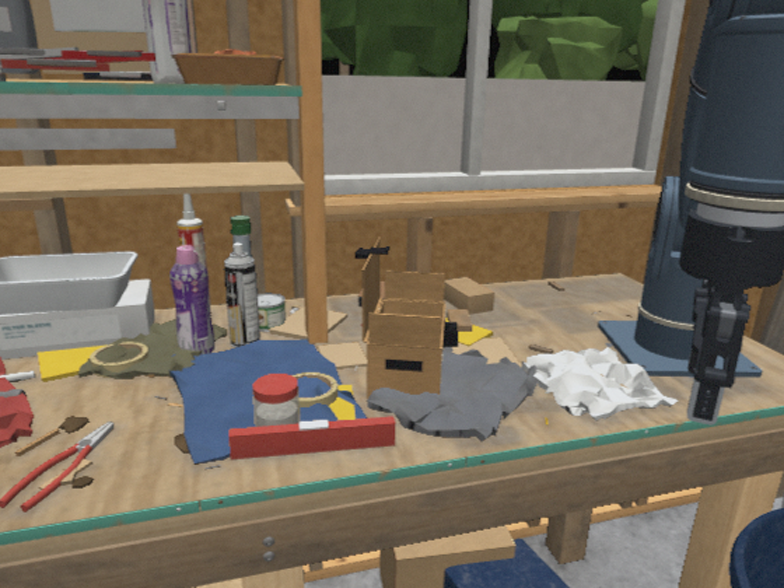

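The scene shows the carton at about (355,270) and the cover near upright. The side view shows the same, with the grip block at (372,252) and the jar and tape behind it. I'll enlarge both carton areas.

```bash
python3 - <<'E'
import cv2,numpy as np
from bench import robot
a=robot.get_image("scene")[125:245,205:305,::-1]; b=robot.get_image("side")[165:290,245:345,::-1]
a=cv2.resize(a,(400,480),interpolation=cv2.INTER_CUBIC);b=cv2.resize(b,(400,500),interpolation=cv2.INTER_CUBIC)
c=np.zeros((500,800,3),np.uint8);c[:480,:400]=a;c[:,400:]=b
cv2.imwrite("pics/crop.png",c)
E
```

```text
(no output)
```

View pics/crop.png

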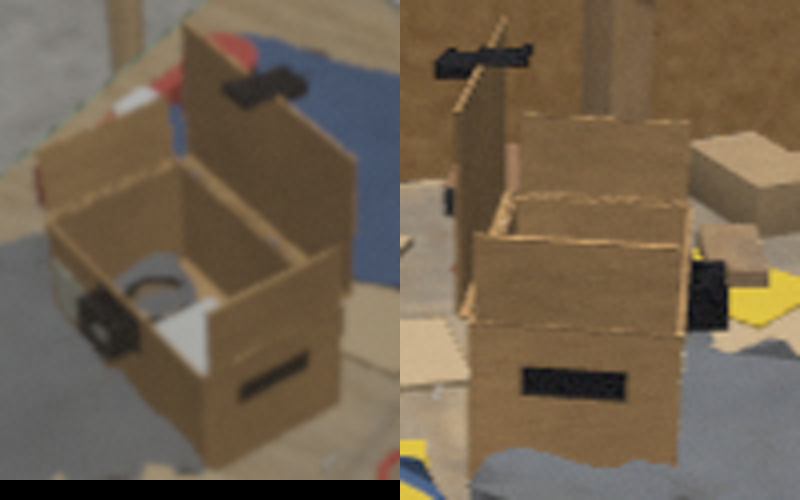

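The crop shows both flaps standing and the cover near upright. I'll fit carton pose and angles from the corners I read off.

```bash
cat > fit.py <<'E'
import numpy as np
from bench import robot
from scipy.optimize import least_squares
def proj(n,X):
    p=robot.camera_params(n);c=X@np.array(p["R"]).T+p["t"];c=c@np.array(p["camera_matrix"]).T
    return c[:,:2]/c[:,2:]
def pts(a):
    aL,aR,aC=a;f=lambda x,r,an,s:(x,s*(100-r*np.cos(an)),100+r*np.sin(an))
    g=lambda y,r:(60-r*np.cos(aC),y,100+r*np.sin(aC))
    return dict(Lcf=f(-56,0,aL,1),Lcr=f(56,0,aL,1),Ltf=f(-56,58,aL,1),Ltr=f(56,58,aL,1),
     Rcf=f(-56,0,aR,-1),Rcr=f(56,0,aR,-1),Rtf=f(-56,58,aR,-1),Rtr=f(56,58,aR,-1),
     Ctl=g(100,124),Ctr=g(-100,124),Ccl=g(100,0),Ccr=g(-100,0),Bfr=(-60,-100,0),Brr=(60,-100,0),Bfl=(-60,100,0))
def T(p,X):
    c,s=np.cos(p[2]),np.sin(p[2]);X=np.array(X)/1000
    return X@np.array([[c,s,0],[-s,c,0],[0,0,1]])+[p[0],p[1],0]
E
python3 - <<'E'
from fit import *
S=dict(Lcf=(48,218),Ltf=(40,152),Ltr=(168,95),Lcr=(180,160),Rcf=(208,375),Rtf=(208,310),Rtr=(340,250),Rcr=(343,305),Ctl=(183,25),Ctr=(355,160),Ccr=(350,290),Bfr=(208,468),Brr=(340,400))
D=dict(Lcf=(680,333),Lcr=(470,322),Ltf=(680,247),Ltr=(475,235),Rtr=(525,115),Rtf=(690,122),Rcf=(690,203),Ctl=(455,110),Ctr=(505,18),Ccl=(462,314),Bfl=(678,463))
def res(p):
    P=pts(p[3:]);o=[]
    for n,d,(u0,v0,k) in(("scene",S,(205,125,0)),("side",D,(245,165,400))):
        m=proj(n,T(p,[P[x] for x in d]));o.append(m-[(u0+(u-k)/4,v0+v/4) for u,v in d.values()])
    return np.vstack(o).ravel()
r=least_squares(res,[.55,.15,0,1.6,1.6,1.7],loss="soft_l1")
print(np.round(r.x,4));print(dict(zip(list(S)+list(D),np.round(res(r.x).reshape(-1,2),1).tolist())))
E
```

```text
[ 0.5309  0.1097 -0.1122  1.7241  1.5593  1.6122]
{'Lcf': [-1.7, -0.2], 'Ltf': [-0.6, -1.1], 'Ltr': [-1.2, -0.9], 'Lcr': [0.6, -0.4], 'Rcf': [-1.9, -0.3], 'Rtf': [-0.9, -0.7], 'Rtr': [-2.4, -1.0], 'Rcr': [-0.8, 0.6], 'Ctl': [0.2, -0.4], 'Ctr': [-0.6, -1.4], 'Ccr': [-1.4, 3.8], 'Bfr': [-0.4, 2.8], 'Brr': [0.1, 1.1], 'Ccl': [0.8, 1.5], 'Bfl': [-1.4, 6.9]}
```

Call:
move_arm([
  {"turn": -9.8},
  {"turn": -9.7},
  {"tx": -2.8,"ty": -3.2},
  {"tx": -2.8,"ty": -3.2},
  {"tx": -2.8,"ty": -3.2},
  {"tx": -2.8,"ty": -3.2},
  {"tx": -2.8,"ty": -3.2},
  {"tx": -2.8,"ty": -3.2},
  {"tx": -2.8,"ty": -3.2},
  {"tx": -2.8,"ty": -3.2},
  {"tx": -2.8,"ty": -3.2,"tz": 2.5},
  {"tx": -2.8,"ty": -3.2,"tz": 2.5},
  {"tx": 0},
], jaw=0, force=60)

```text
schema error: expected keys tx, ty, tz, turn
```

Call:
move_arm([
  {"tx": 0,"ty": 0,"tz": 0,"turn": -9.8},
  {"tx": 0,"ty": 0,"tz": 0,"turn": -9.7},
  {"tx": -2.8,"ty": -3.2,"tz": 0,"turn": 0},
  {"tx": -2.8,"ty": -3.2,"tz": 0,"turn": 0},
  {"tx": -2.8,"ty": -3.2,"tz": 0,"turn": 0},
  {"tx": -2.8,"ty": -3.2,"tz": 0,"turn": 0},
  {"tx": -2.8,"ty": -3.2,"tz": 0,"turn": 0},
  {"tx": -2.8,"ty": -3.2,"tz": 0,"turn": 0},
  {"tx": -2.8,"ty": -3.2,"tz": 0,"turn": 0},
  {"tx": -2.8,"ty": -3.2,"tz": 0,"turn": 0},
  {"tx": -2.8,"ty": -3.2,"tz": 2.5,"turn": 0},
  {"tx": -2.8,"ty": -3.2,"tz": 2.5,"turn": 0},
  {"tx": 0,"ty": 0,"tz": 0,"turn": 0},
], jaw=0, force=60)

```text
time_s: 1.82
tool_pos: [0.5387, 0.2529, 0.2043]
ee_rot: [-3.138, -0.002, 3.023]
wrist_force: [0.1, 0.1, -0.3]
opening: 0.003
gripper_force: 0.0
```

```bash
cat > look.py <<'E'
import sys,cv2
from fit import *
def overlay(p,out):
    P=T(p,list(pts(p[3:]).values()));t=[]
    for n in("wrist","side"):
        uv=proj(n,P);im=robot.get_image(n)[:,:,::-1].copy();im=cv2.resize(im,None,fx=3,fy=3,interpolation=cv2.INTER_CUBIC) if n=="side" else im
        for u in uv*(3 if n=="side" else 1): cv2.circle(im,(int(u[0]),int(u[1])),2,(0,0,255),-1)
        t.append(im[420:850,650:1050] if n=="side" else cv2.resize(im,None,fx=.71,fy=.71))
    h=max(i.shape[0] for i in t);c=np.zeros((h,sum(i.shape[1] for i in t),3),np.uint8);x=0
    for i in t: c[:i.shape[0],x:x+i.shape[1]]=i;x+=i.shape[1]
    cv2.imwrite(out,c)
def where(p):
    s=robot.observe();w=s["tool_pos"]-[p[0],p[1],.025];c,q=np.cos(p[2]),np.sin(p[2])
    print("t",s["time_s"],"tips in carton mm",np.round([c*w[0]*1e3+q*w[1]*1e3,-q*w[0]*1e3+c*w[1]*1e3,w[2]*1e3],1),"F",np.round(s["wrist_force"],1))
P0=[.5309,.1097,-.1122,1.7241,1.5593,1.6122]
E
python3 -c "
from look import *
where(P0);overlay(P0,'pics/o1.png')"
```

```text
t 1.825 tips in carton mm [ -8.2 143.2 179.3] F [ 0.1  0.1 -0.3]
```

View pics/o1.png

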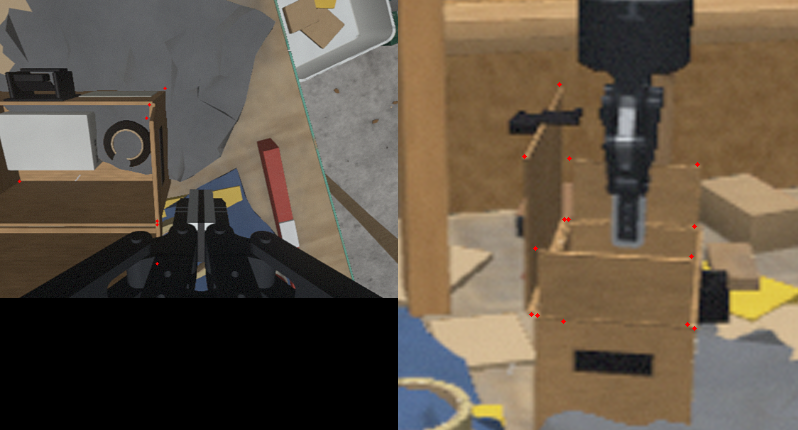

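The overlay dots lie on the carton and flap corners in both views to about 3 mm (wrist, left flap tip (152,105)). The fit is good, so I'm folding the left flap.

Call:
move_arm([
  {"tx": 0,"ty": 0,"tz": 1.9,"turn": 0},
  {"tx": 0,"ty": 0,"tz": 1.8,"turn": 0},
  {"tx": 0,"ty": -1.4,"tz": 0,"turn": 0},
  {"tx": 0,"ty": -1.3,"tz": 0,"turn": 0},
  {"tx": 0,"ty": -0.8,"tz": 0,"turn": 0},
  {"tx": 0,"ty": -0.8,"tz": 0,"turn": 0},
  {"tx": 0,"ty": -0.7,"tz": 0.3,"turn": 0},
  {"tx": 0,"ty": -0.6,"tz": 0.3,"turn": 0},
  {"tx": 0,"ty": -0.5,"tz": 0.5,"turn": 0},
  {"tx": 0,"ty": -0.4,"tz": 0.5,"turn": 0},
  {"tx": 0,"ty": -0.4,"tz": 0.5,"turn": 0},
  {"tx": 0,"ty": -0.3,"tz": 0.6,"turn": 0},
  {"tx": 0,"ty": -0.2,"tz": 0.5,"turn": 0},
  {"tx": 0,"ty": -0.1,"tz": 0.5,"turn": 0},
  {"tx": 0,"ty": 0,"tz": 0.2,"turn": 0},
  {"tx": 0,"ty": 0,"tz": 0,"turn": 0},
])

```text
time_s: 3.92
tool_pos: [0.5291, 0.1832, 0.1301]
ee_rot: [-3.142, -0.0, 3.029]
wrist_force: [0.4, 0.4, -0.7]
opening: -0.002
gripper_force: 0.0
```

```bash
python3 -c "
from look import *
where(P0)"
```

```text
t 3.925 tips in carton mm [-10.   72.9 105.1] F [ 0.4  0.4 -0.7]
```

Call:
move_arm([
  {"tx": 0,"ty": -0.5,"tz": 0.1,"turn": 0},
  {"tx": 0,"ty": -0.5,"tz": 0.1,"turn": 0},
  {"tx": 0,"ty": 0,"tz": 0.1,"turn": 0},
  {"tx": 0,"ty": 0,"tz": 0,"turn": 0},
])

```text
time_s: 4.42
tool_pos: [0.5281, 0.1721, 0.1279]
ee_rot: [-3.141, 0.0, 3.028]
wrist_force: [-2.2, -3.0, 9.1]
opening: 0.0
gripper_force: 4.5
```

Call:
move_arm([
  {"tx": 0,"ty": 0,"tz": -3.0,"turn": 0},
  {"tx": 0,"ty": 0,"tz": -5.2,"turn": 0},
  {"tx": 0,"ty": -4.1,"tz": 0,"turn": 0},
  {"tx": 0,"ty": -4.1,"tz": 0,"turn": 0},
  {"tx": 0,"ty": -4.1,"tz": 0,"turn": 0},
  {"tx": 0,"ty": -4.1,"tz": 0,"turn": 0},
  {"tx": 0,"ty": -4.1,"tz": 0,"turn": 0},
  {"tx": 0,"ty": 0,"tz": 0,"turn": 0},
  {"tx": 0,"ty": 0,"tz": 2.1,"turn": 0},
  {"tx": 0,"ty": 0,"tz": 2.1,"turn": 0},
  {"tx": 0,"ty": 0,"tz": 0,"turn": 0},
])

```text
time_s: 5.8
tool_pos: [0.5043, -0.0299, 0.1663]
ee_rot: [-3.142, -0.003, 3.03]
wrist_force: [0.3, 0.4, 0.4]
opening: -0.001
gripper_force: 0.0
```

```bash
python3 -c "
from look import *
where(P0)"
```

```text
t 5.8 tips in carton mm [ -10.8 -141.7  141.3] F [0.3 0.4 0.4]
```

Call:
move_arm([
  {"tx": 0,"ty": 1.4,"tz": 0,"turn": 0},
  {"tx": 0,"ty": 1.3,"tz": 0,"turn": 0},
  {"tx": 0,"ty": 0.8,"tz": 0,"turn": 0},
  {"tx": 0,"ty": 0.8,"tz": 0,"turn": 0},
  {"tx": 0,"ty": 0.7,"tz": 0.3,"turn": 0},
  {"tx": 0,"ty": 0.6,"tz": 0.3,"turn": 0},
  {"tx": 0,"ty": 0.5,"tz": 0.5,"turn": 0},
  {"tx": 0,"ty": 0.4,"tz": 0.5,"turn": 0},
  {"tx": 0,"ty": 0.4,"tz": 0.5,"turn": 0},
  {"tx": 0,"ty": 0.4,"tz": 0.6,"turn": 0},
  {"tx": 0,"ty": 0.4,"tz": 0.5,"turn": 0},
  {"tx": 0,"ty": 0.3,"tz": 0.3,"turn": 0},
  {"tx": 0,"ty": 0,"tz": 0.2,"turn": 0},
  {"tx": 0,"ty": 0,"tz": 0.1,"turn": 0},
  {"tx": 0,"ty": 0,"tz": 0,"turn": 0},
])

```text
time_s: 7.68
tool_pos: [0.5141, 0.0488, 0.1293]
ee_rot: [-3.142, 0.0, 3.029]
wrist_force: [0.4, -0.9, -0.6]
opening: 0.007
gripper_force: 0.0
```

```bash
python3 -c "
from look import *
where(P0)"
```

```text
t 7.675 tips in carton mm [ -9.9 -62.4 104.3] F [ 0.4 -0.9 -0.6]
```

Call:
move_arm([
  {"tx": 0,"ty": 0,"tz": 0.1,"turn": 0},
  {"tx": 0,"ty": 0,"tz": 0.1,"turn": 0},
  {"tx": 0,"ty": 0,"tz": 0,"turn": 0},
])

```text
time_s: 8.05
tool_pos: [0.5142, 0.0489, 0.1279]
ee_rot: [3.141, 0.001, 3.029]
wrist_force: [-1.8, -0.4, 9.3]
opening: 0.003
gripper_force: 4.6
```

Call:
move_arm([
  {"tx": 0,"ty": 0,"tz": -3.0,"turn": 0},
  {"tx": 0,"ty": 0,"tz": -6.0,"turn": 0},
  {"tx": 0,"ty": 3.9,"tz": -4.0,"turn": 0},
  {"tx": 0,"ty": 3.9,"tz": -2.0,"turn": 0},
  {"tx": 0,"ty": 3.9,"tz": 0,"turn": 0},
  {"tx": -4.0,"ty": 0,"tz": 0,"turn": 0},
  {"tx": -4.0,"ty": 0,"tz": 0,"turn": 0},
  {"tx": -3.8,"ty": 0,"tz": 0,"turn": 0},
  {"tx": 0,"ty": 0,"tz": 0,"turn": 0},
])

```text
time_s: 9.18
tool_pos: [0.6463, 0.1507, 0.2761]
ee_rot: [-3.141, -0.0, 3.027]
wrist_force: [-1.1, 1.3, 0.4]
opening: 0.005
gripper_force: 0.0
```

```bash
python3 -c "
from look import *
where(P0);P0[3:5]=0,0;overlay(P0,'pics/o2.png')"
```

```text
t 9.175 tips in carton mm [110.1  53.7 251.1] F [-1.1  1.3  0.4]
```

View pics/o2.png

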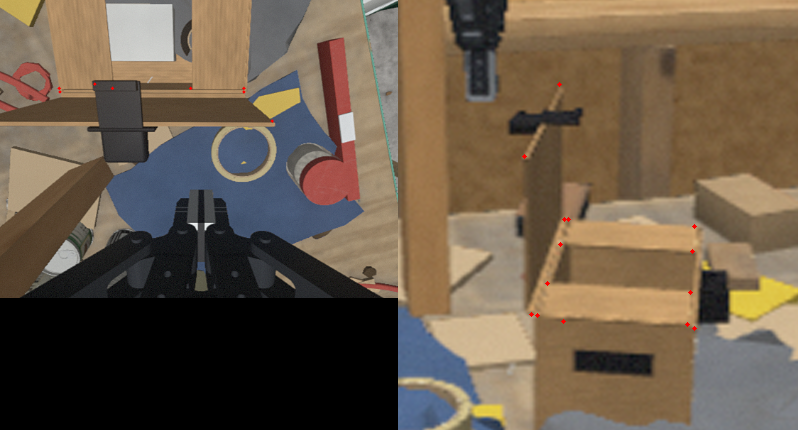

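Both end flaps lie flat and the gripper is behind the cover's left half, clear of the block (wrist (120,120)). I'm folding the cover.

Call:
move_arm([
  {"tx": 0,"ty": 1.1,"tz": 3.0,"turn": 0},
  {"tx": 0,"ty": 0,"tz": 3.7,"turn": 0},
  {"tx": 2.5,"ty": 0,"tz": 0,"turn": 0},
  {"tx": 1.5,"ty": 0,"tz": 0,"turn": 0},
  {"tx": 1.5,"ty": 0,"tz": 0,"turn": 0},
  {"tx": 1.2,"ty": 0,"tz": 0.4,"turn": 0},
  {"tx": 1.2,"ty": 0,"tz": 0.4,"turn": 0},
  {"tx": 1.0,"ty": 0,"tz": 0.7,"turn": 0},
  {"tx": 1.0,"ty": 0,"tz": 0.8,"turn": 0},
  {"tx": 0.7,"ty": 0,"tz": 0.8,"turn": 0},
  {"tx": 0.7,"ty": 0,"tz": 0.9,"turn": 0},
  {"tx": 0.3,"ty": 0,"tz": 0.8,"turn": 0},
  {"tx": 0.3,"ty": 0,"tz": 0.8,"turn": 0},
  {"tx": 0.2,"ty": 0,"tz": 0.4,"turn": 0},
  {"tx": 0,"ty": 0,"tz": 0,"turn": 0},
])

```text
time_s: 11.15
tool_pos: [0.5253, 0.1764, 0.15]
ee_rot: [-3.141, -0.0, 3.029]
wrist_force: [-0.0, -1.3, 0.3]
opening: 0.003
gripper_force: 0.0
```

```bash
python3 -c "
from look import *
where(P0)"
```

```text
t 11.15 tips in carton mm [-13.   65.7 125. ] F [-0.  -1.3  0.3]
```

Call:
move_arm([
  {"tx": 0,"ty": 0,"tz": -5.5,"turn": 0},
  {"tx": 2.1,"ty": -3.3,"tz": 0,"turn": 0},
  {"tx": 2.1,"ty": -3.3,"tz": 0,"turn": 0},
  {"tx": 0,"ty": 0,"tz": 0,"turn": 0},
  {"tx": 0,"ty": 0,"tz": 1.7,"turn": 0},
  {"tx": 0,"ty": 0,"tz": 0,"turn": 0},
])

```text
time_s: 11.9
tool_pos: [0.4764, 0.116, 0.1878]
ee_rot: [-3.141, -0.001, 3.03]
wrist_force: [0.5, 0.3, 0.2]
opening: 0.002
gripper_force: 0.0
```

```bash
python3 -c "
from look import *
where(P0);P0[3:]=0,0,.2;overlay(P0,'pics/o3.png')"
```

```text
t 11.9 tips in carton mm [-54.9   0.2 162.8] F [0.5 0.3 0.2]
```

View pics/o3.png

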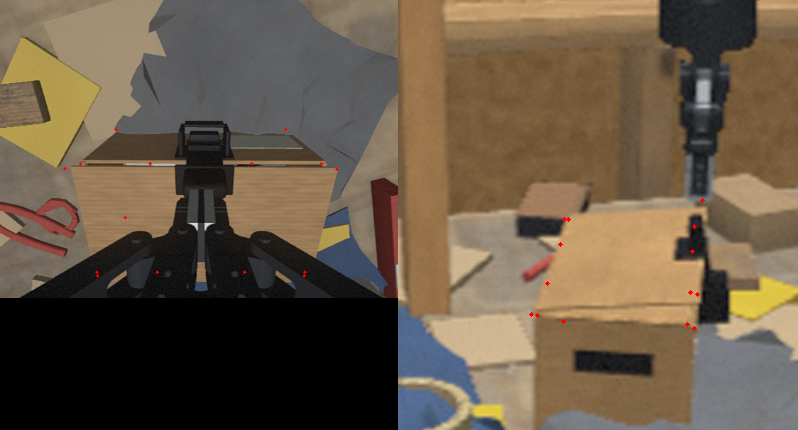

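The cover rests at about 0.12 rad and the fingers are centred over the block (wrist, block (204,170), fingers (202,215)). I'm pressing down on the block.

Call:
move_arm([
  {"tx": 0.3,"ty": 0,"tz": 1.2,"turn": 0},
  {"tx": 0,"ty": 0,"tz": 0.4,"turn": 0},
  {"tx": 0,"ty": 0,"tz": 0.3,"turn": 0},
  {"tx": 0,"ty": 0,"tz": 0.3,"turn": 0},
  {"tx": 0,"ty": 0,"tz": 0,"turn": 0},
])

```text
time_s: 12.62
tool_pos: [0.473, 0.116, 0.1661]
ee_rot: [-3.141, -0.0, 3.03]
wrist_force: [0.1, 0.5, -0.1]
opening: -0.002
gripper_force: 0.0
```

Call:
move_arm([
  {"tx": 0,"ty": 0,"tz": 0.2,"turn": 0},
  {"tx": 0,"ty": 0,"tz": 0.2,"turn": 0},
  {"tx": 0,"ty": 0,"tz": 0,"turn": 0},
])

```text
time_s: 13.0
tool_pos: [0.4733, 0.1158, 0.162]
ee_rot: [-3.141, -0.0, 3.029]
wrist_force: [-0.2, -0.2, 0.2]
opening: -0.0
gripper_force: 0.0
```

Call:
move_arm([
  {"tx": 0,"ty": 0,"tz": 0.2,"turn": 0},
  {"tx": 0,"ty": 0,"tz": 0.1,"turn": 0},
  {"tx": 0,"ty": 0,"tz": 0,"turn": 0},
])

```text
time_s: 13.38
tool_pos: [0.4733, 0.1159, 0.1592]
ee_rot: [-3.142, -0.0, 3.029]
wrist_force: [0.4, -0.5, 0.2]
opening: -0.003
gripper_force: 0.0
```

Call:
move_arm([
  {"tx": 0,"ty": 0,"tz": 0.1,"turn": 0},
  {"tx": 0,"ty": 0,"tz": 0.1,"turn": 0},
  {"tx": 0,"ty": 0,"tz": 0,"turn": 0},
])

```text
time_s: 13.75
tool_pos: [0.4733, 0.116, 0.1582]
ee_rot: [3.141, 0.001, 3.029]
wrist_force: [-4.4, -1.1, 14.3]
opening: -0.002
gripper_force: 7.0
```

```bash
python3 -c "
from look import *
where(P0);P0[3:]=0,0,.03;overlay(P0,'pics/o4.png')"
```

```text
t 13.75 tips in carton mm [-57.9  -0.2 133.2] F [-4.4 -1.1 14.3]
```

View pics/o4.png

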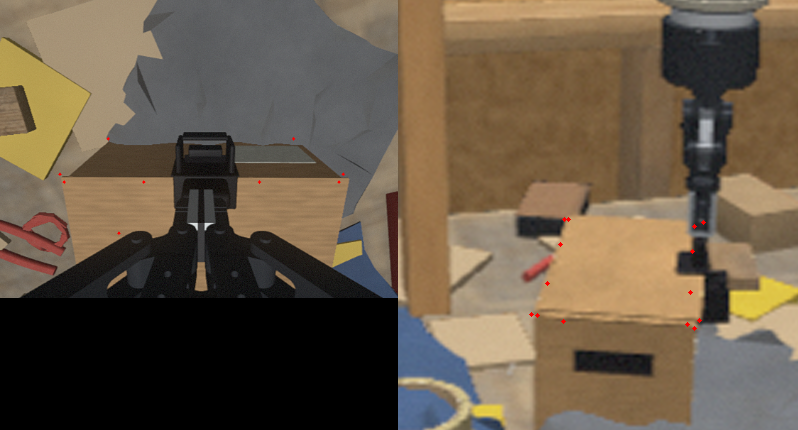

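Call:
move_arm([
  {"tx": 0,"ty": 0,"tz": 0.1,"turn": 0},
  {"tx": 0,"ty": 0,"tz": 0,"turn": 0},
])

```text
time_s: 14.1
tool_pos: [0.4733, 0.116, 0.1579]
ee_rot: [3.141, 0.001, 3.029]
wrist_force: [-6.4, -0.7, 24.2]
opening: 0.0
gripper_force: 12.2
```

Call:
move_arm([
  {"tx": 0,"ty": 0,"tz": 0.05,"turn": 0},
  {"tx": 0,"ty": 0,"tz": 0,"turn": 0},
])

```text
time_s: 14.35
tool_pos: [0.4733, 0.116, 0.1577]
ee_rot: [3.141, 0.001, 3.029]
wrist_force: [-8.1, -1.4, 29.9]
opening: 0.002
gripper_force: 14.8
```

Call:
move_arm([
  {"tx": 0,"ty": 0,"tz": -3.2,"turn": 0},
  {"tx": 0,"ty": 0,"tz": 0,"turn": 0},
])

```text
time_s: 14.6
tool_pos: [0.4744, 0.1162, 0.1896]
ee_rot: [3.14, 0.003, 3.029]
wrist_force: [0.6, -0.3, 0.3]
opening: 0.002
gripper_force: 0.0
```

Call:
move_arm([
  {"tx": 0,"ty": 0,"tz": 0,"turn": 0},
  {"tx": 0,"ty": 0,"tz": 0,"turn": 0},
  {"tx": 0,"ty": 0,"tz": 0,"turn": 0},
  {"tx": 0,"ty": 0,"tz": 0,"turn": 0},
  {"tx": 0.1,"ty": 0,"tz": 1.8,"turn": 0},
  {"tx": 0,"ty": 0,"tz": 1.8,"turn": 0},
  {"tx": 0,"ty": 0,"tz": 1.4,"turn": 0},
  {"tx": 0,"ty": 0,"tz": 0,"turn": 0},
], jaw=0.65, force=30)

```text
time_s: 15.6
tool_pos: [0.4718, 0.1159, 0.1369]
ee_rot: [-3.141, -0.002, 3.029]
wrist_force: [-0.6, -0.1, -0.8]
opening: 0.65
gripper_force: 0.0
```

```bash
python3 -c "
from look import *
where(P0);P0[3:]=0,0,0;overlay(P0,'pics/o5.png')"
```

```text
t 15.6 tips in carton mm [-59.4  -0.5 111.9] F [-0.6 -0.1 -0.8]
```

View pics/o5.png

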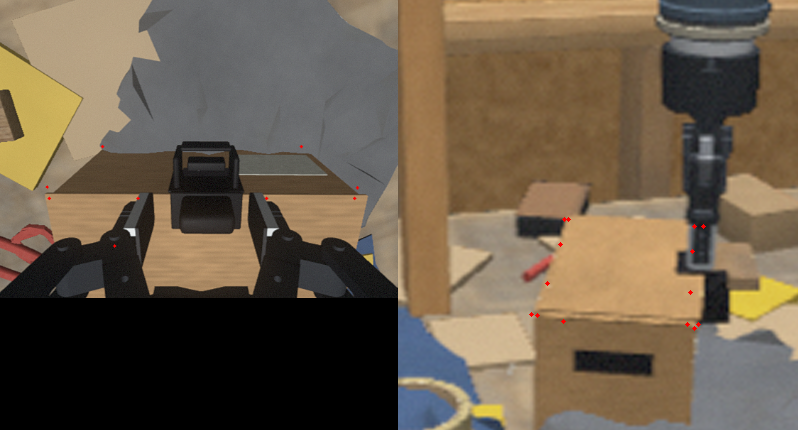

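The block stands between the open fingers, about 2 mm to the right of centre (block 206, fingers' middle 202). I'm correcting that and closing.

Call:
move_arm([
  {"tx": 0,"ty": 0.2,"tz": 0,"turn": 0},
  {"tx": 0,"ty": 0,"tz": 0,"turn": 0},
])

```text
time_s: 15.95
tool_pos: [0.4728, 0.1183, 0.1383]
ee_rot: [3.141, 0.001, 3.029]
wrist_force: [0.2, -0.2, 0.1]
opening: 0.65
gripper_force: 0.0
```

Call:
move_arm([
  {"tx": 0,"ty": 0,"tz": 0,"turn": 0},
  {"tx": 0,"ty": 0,"tz": 0,"turn": 0},
  {"tx": 0,"ty": 0,"tz": 0,"turn": 0},
  {"tx": 0,"ty": 0,"tz": 0,"turn": 0},
  {"tx": 0,"ty": 0,"tz": 0,"turn": 0},
  {"tx": 0,"ty": 0,"tz": 0,"turn": 0},
], jaw=0, force=50)

```text
time_s: 16.7
tool_pos: [0.4727, 0.1188, 0.1383]
ee_rot: [3.14, 0.001, 3.03]
wrist_force: [-1.1, 2.8, 4.7]
opening: 0.339
gripper_force: 49.1
```

Call:
move_arm([
  {"tx": 0,"ty": 0,"tz": -0.1,"turn": 0},
  {"tx": 0,"ty": 0,"tz": -0.1,"turn": 0},
  {"tx": 0,"ty": 0,"tz": 0,"turn": 0},
])

```text
time_s: 17.08
tool_pos: [0.4729, 0.1187, 0.1399]
ee_rot: [3.141, 0.001, 3.03]
wrist_force: [1.4, 5.7, -2.7]
opening: 0.335
gripper_force: 49.5
```

Call:
move_arm([
  {"tx": 0,"ty": 0,"tz": -0.05,"turn": 0},
  {"tx": 0,"ty": 0,"tz": 0,"turn": 0},
])

```text
time_s: 17.32
tool_pos: [0.473, 0.1187, 0.1403]
ee_rot: [3.141, 0.001, 3.03]
wrist_force: [2.6, 5.1, -3.9]
opening: 0.336
gripper_force: 49.7
```

Call:
move_arm([
  {"tx": 0,"ty": 0,"tz": -0.05,"turn": 0},
  {"tx": 0,"ty": 0,"tz": 0,"turn": 0},
])

```text
time_s: 17.58
tool_pos: [0.473, 0.1187, 0.1405]
ee_rot: [3.141, 0.001, 3.03]
wrist_force: [3.9, 5.1, -9.0]
opening: 0.333
gripper_force: 50.2
```

Call:
move_arm([
  {"tx": 0,"ty": 0,"tz": -0.03,"turn": 0},
  {"tx": 0,"ty": 0,"tz": 0,"turn": 0},
])

```text
time_s: 17.82
tool_pos: [0.4731, 0.1187, 0.1406]
ee_rot: [3.141, 0.001, 3.03]
wrist_force: [4.2, 5.1, -11.6]
opening: 0.335
gripper_force: 50.3
```

Call:
move_arm([
  {"tx": -0.03,"ty": 0.05,"tz": -0.01,"turn": 0},
  {"tx": 0,"ty": 0,"tz": 0,"turn": 0},
  {"tx": 0,"ty": 0,"tz": 0,"turn": 0},
  {"tx": 0,"ty": 0,"tz": 0,"turn": 0},
  {"tx": 0,"ty": 0,"tz": 0,"turn": 0},
  {"tx": 0,"ty": 0,"tz": 0,"turn": 0},
])

```text
time_s: 18.58
tool_pos: [0.4731, 0.1188, 0.1406]
ee_rot: [3.141, -0.0, 3.029]
wrist_force: [3.8, 5.3, -10.7]
opening: 0.335
gripper_force: 50.4
```

Call:
move_arm([
  {"tx": 0,"ty": 0,"tz": 0,"turn": 0},
  {"tx": 0,"ty": 0,"tz": 0,"turn": 0},
  {"tx": 0,"ty": 0,"tz": 0,"turn": 0},
  {"tx": 0,"ty": 0,"tz": 0,"turn": 0},
  {"tx": 0,"ty": 0,"tz": 0,"turn": 0},
  {"tx": 0,"ty": 0,"tz": 0,"turn": 0},
  {"tx": 0,"ty": 0,"tz": 0,"turn": 0},
  {"tx": 0,"ty": 0,"tz": 0,"turn": 0},
])

```text
time_s: 19.58
tool_pos: [0.4731, 0.1187, 0.1406]
ee_rot: [3.141, -0.0, 3.029]
wrist_force: [3.8, 4.4, -11.1]
opening: 0.338
gripper_force: 50.4
```

Call:
move_arm([
  {"tx": 0,"ty": 0,"tz": -0.03,"turn": 0},
  {"tx": 0,"ty": 0,"tz": 0,"turn": 0},
  {"tx": 0,"ty": 0,"tz": 0,"turn": 0},
  {"tx": 0,"ty": 0,"tz": 0,"turn": 0},
  {"tx": 0,"ty": 0,"tz": 0,"turn": 0},
  {"tx": 0,"ty": 0,"tz": 0,"turn": 0},
  {"tx": 0,"ty": 0,"tz": 0,"turn": 0},
  {"tx": 0,"ty": 0,"tz": 0,"turn": 0},
  {"tx": 0,"ty": 0,"tz": 0,"turn": 0},
  {"tx": 0,"ty": 0,"tz": 0,"turn": 0},
  {"tx": 0,"ty": 0,"tz": 0,"turn": 0},
])

```text
time_s: 20.95
tool_pos: [0.4731, 0.1187, 0.1407]
ee_rot: [3.142, -0.0, 3.029]
wrist_force: [4.1, 4.3, -14.7]
opening: 0.336
gripper_force: 50.5
```

Call:
move_arm([
  {"tx": 0,"ty": 0,"tz": 0.15,"turn": 0},
  {"tx": 0,"ty": 0,"tz": 0.15,"turn": 0},
  {"tx": 0,"ty": 0,"tz": 0.05,"turn": 0},
  {"tx": 0,"ty": 0,"tz": 0,"turn": 0},
])

```text
time_s: 21.45
tool_pos: [0.4727, 0.1188, 0.1383]
ee_rot: [3.141, -0.0, 3.029]
wrist_force: [-2.6, 5.0, 3.0]
opening: 0.337
gripper_force: 52.7
```

Call:
move_arm([
  {"tx": 0,"ty": 0,"tz": 0,"turn": 0},
  {"tx": 0,"ty": 0,"tz": 0,"turn": 0},
  {"tx": 0,"ty": 0,"tz": 0,"turn": 0},
  {"tx": 0,"ty": 0,"tz": 0,"turn": 0},
  {"tx": 0,"ty": 0,"tz": -1.5,"turn": 0},
  {"tx": 0,"ty": 0,"tz": -3.0,"turn": 0},
  {"tx": 0,"ty": 0,"tz": 0,"turn": 0},
], jaw=0.65)

```text
time_s: 22.32
tool_pos: [0.474, 0.1187, 0.1846]
ee_rot: [3.14, 0.003, 3.029]
wrist_force: [0.9, 0.6, -0.4]
opening: 0.652
gripper_force: 0.0
```

Call:
move_arm([
  {"tx": 0,"ty": 0,"tz": 0,"turn": 0},
  {"tx": 0,"ty": 0,"tz": 0,"turn": 0},
  {"tx": 0,"ty": 0,"tz": 0,"turn": 0},
  {"tx": 0,"ty": 0,"tz": 0,"turn": 0},
  {"tx": 0,"ty": 0,"tz": 0,"turn": 0},
  {"tx": 0,"ty": 0,"tz": 1.5,"turn": 0},
  {"tx": 0,"ty": 0,"tz": 0.3,"turn": 0},
  {"tx": 0,"ty": 0,"tz": 0,"turn": 0},
], jaw=0)

```text
time_s: 23.32
tool_pos: [0.4728, 0.1184, 0.165]
ee_rot: [-3.141, -0.0, 3.029]
wrist_force: [-0.6, -0.3, 0.5]
opening: -0.005
gripper_force: 0.0
```

Last, I'll press the cover home once more with shut fingers (contact at TCP z of about 0.1585), then retreat.

Call:
move_arm([
  {"tx": 0,"ty": 0,"tz": 0.4,"turn": 0},
  {"tx": 0,"ty": 0,"tz": 0.2,"turn": 0},
  {"tx": 0,"ty": 0,"tz": 0.2,"turn": 0},
  {"tx": 0,"ty": 0,"tz": 0,"turn": 0},
  {"tx": 0,"ty": 0,"tz": 0,"turn": 0},
])

```text
time_s: 23.95
tool_pos: [0.4729, 0.1186, 0.1581]
ee_rot: [3.141, 0.001, 3.029]
wrist_force: [-4.7, -1.0, 16.3]
opening: -0.0
gripper_force: 8.4
```

Call:
move_arm([
  {"tx": 0,"ty": 0,"tz": 0.1,"turn": 0},
  {"tx": 0,"ty": 0,"tz": 0,"turn": 0},
  {"tx": 0,"ty": 0,"tz": 0,"turn": 0},
])

```text
time_s: 24.32
tool_pos: [0.4729, 0.1185, 0.1578]
ee_rot: [3.141, 0.001, 3.029]
wrist_force: [-7.3, -2.1, 28.1]
opening: 0.003
gripper_force: 13.6
```

Call:
move_arm([
  {"tx": 0,"ty": 0,"tz": -2.0,"turn": 0},
  {"tx": 0,"ty": 0,"tz": -5.0,"turn": 0},
  {"tx": 0,"ty": 0,"tz": -5.0,"turn": 0},
  {"tx": 0,"ty": 0,"tz": 0,"turn": 0},
  {"tx": 0,"ty": 0,"tz": 0,"turn": 0},
])

```text
time_s: 24.95
tool_pos: [0.4726, 0.1184, 0.2757]
ee_rot: [-3.142, -0.0, 3.029]
wrist_force: [-0.8, 0.7, -1.2]
opening: 0.004
gripper_force: 0.0
```

```bash
python3 -c "
from look import *
P0[3:]=0,0,0;overlay(P0,'pics/o6.png')"
```

```text
(no output)
```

View pics/o6.png

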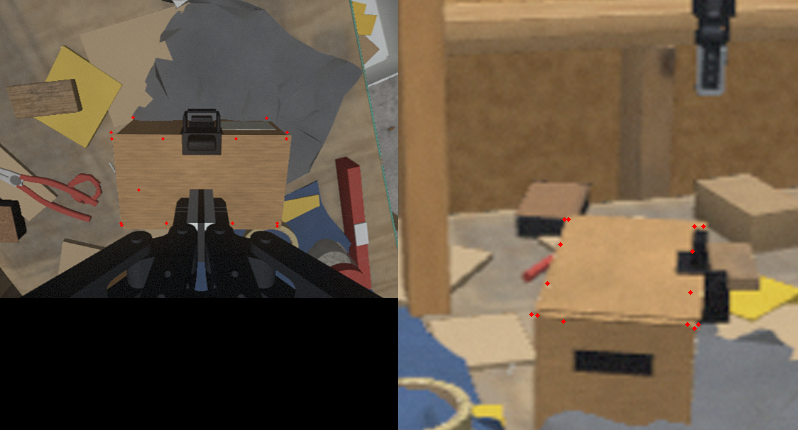

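The cover is shut, with its edge corners on the model's dots at angle 0 (wrist (112,135) and (288,135)). The tool is clear and nothing else has moved.

```bash
python3 -c "
from bench import robot
print(robot.job_done())"
```

```text
the job is handed in; nothing more can be done
None
```

The carton is closed and handed in: both end flaps are flat, the cover is latched and pressed home, and the catch held an upward pull of about 11–15 N for around 3 s before I let go.

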